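Close up the gauge cases beside the lathe

ROBOT

A 6-joint arm with a two-finger parallel gripper is mounted at the origin on the work surface. World frame = base frame: x ahead of the robot, y to its left, z up, the work surface at z = 0. Lengths are in m, angles in rad, forces in N, time in s.
With the tool pointing down it reaches from about 0.225 to 0.875 m from the base axis. Payload 3.4 kg.
Tool frame: the origin (TCP) lies at the very end of the fingers, on their centre line; the grasp point (between the pads) lies 19 mm behind it; x points along the fingers, y is the direction in which the jaws open and shut, and the axes are right-handed (so a half turn about x gives the same grasp; the last joint's range is limited). The gripper opens to 85 mm and grips with 20 to 120 N. Pads are 22 mm wide; open, the fingers measure 114 mm over their backs; the gripper's body (76 mm by 85 mm) begins 54 mm behind the grasp point. The pads swing forward as they close: fully open they stand 13 mm farther back than shut.
Start: joints at [1.202, 0.276, 1.505, -0, 1.361, -0.121], TCP at [0.141, 0.557, 0.231] pointing down, gripper open.
Joint ranges: [-2.89, 2.89], [-0.75, 2.08], [0.22, 2.7], [-1.18, 4.32], [0.11, 2.71], [-2.7, 2.7]. Speed limits (rad/s): [2.57, 2.57, 3.14, 3.14, 3.14, 3.14].

INTERFACE

Orientations are given as a unit quaternion [w, x, y, z].
In Python, from rig import manip gives the robot as it stands. The module is installed in compiled form; this text tells all that it offers.
- The arm moves only by the tool play_rows, never from a script. Its argument "plan" is a list that holds one entry, the list of rows, each a list of 5 numbers: the closure, from 0 (fully open) to 1 (shut), then the shift along the tool's x, y, z in m, then the turn about the tool's x in degrees. A call has 1 to 12 rows; each row is the pose to reach, as a shift and turn from the pose measured when the call began, along the tool's axes at that moment; what a row does not reach only later rows make up. A row lasts 1/10 s, in which the tool goes at most 50 mm and 8.59 degrees, less where a joint would pass 70% of its speed; a pose out of reach is approached as far as the arm can. A call with a gripper value outside its range is refused whole. The fingers move at their own pace and stop on an object; "grip_force" is the grip in N (left out, the last holds). Time passes only in rows, so rows that repeat a pose let the fingers close. It gives the time, the measured TCP pose, the force and the opening at its end, in the units of the state.
- manip.get_state(): the state, without advancing time (a new reading comes with each control period).
- manip.get_image(name): name is "scene" or "top" or "wrist"; returns (picture, depth): 384x512x3 uint8, red, green, blue; 384x512 float32, m along the optical axis (not along the pixel's ray), 0 where there is no reading.
- manip.camera_params(name): a dict with "intrinsics" (3x3 intrinsics, pixels), "dist_coeffs" ([k1, k2, p1, p2, k3] as OpenCV has them; the pictures are not rectified), "R" (3x3) and "t" (3): a world point X has camera coordinates R X + t; the wrist camera has in their place "mount" (4x4, takes a point from camera to tool coordinates, whose origin is the TCP and whose axes are the tool frame's). Camera axes: x right, y down, z forward; pixel columns grow to the right and rows downward; lengths in m; the calibration is good to about 2 mm. A picture is of the moment at which its call begins: read the wrist's pose just before it. camera_params takes no time and is no camera call.
- manip.sign_off(): hands the job in, once; it reports no verdict.
The state is a dict: "clock": time; "qpos": joint angles; "qd": joint speeds; "effort": joint torques, N m; "position": TCP position; "ee_rot": TCP orientation; "contact_force": force on the tool from outside, world axes, zero at the start; "moment": the same for the moment, N m; "width": finger opening in m.
Only numpy, scipy, OpenCV 4.12 (cv2) and the standard library are available. Lean on these libraries where they do the work, as an engineer would, in place of code of your own. Each camera call takes 0.05 s, during which the arm holds its last target.

TASK

First lay every gauge that lies loose on the bench into the large open case, then lower its lid and press it down until the catch snaps. After that go along the row of small cases from the robot's left to its right and tug each lid upwards by its handle to find out whether its catch holds; press every lid that lifts down until it snaps, so that all cases end up snapped shut. Do not knock over or push away the oil bottle, the spanner or the jar.

Things in the scene. Friction and masses are not known exactly. Their poses are not given: they have to be found in the camera images.
- large_case: the large case: a black box screwed to the bench, outside 170 mm (own x) by 240 mm (own y) by 60 mm high, walls and floor 5 mm. Origin: centre of its underside. Its lid is hinged along the +x wall, the spring catch is in the front wall at -x. Its own x points roughly to the robot's right, so its front faces the middle of the bench
- large_lid (a joint): angle of the large case's lid: 0 = down, grows as it opens, starts upright at 1.35 to 1.6, stop at 1.75. Stiff hinge: the lid stays where it is left. Lowered, it meets the spring catch at about 0.06; pressing with about 10 N on the handle snaps it to below 0.02 (snapped, it has 3 mm of play at the front, 0.018 rad)
- large_lid_grip (a point): centre of the handle on the large lid: a black bar 14 mm thick (y of this frame), 36 long (x), 40 high (z), standing on the lid's outer face 30 mm behind its front edge, 144 mm from the hinge axis. The frame turns with the lid: z is the lid's outer normal, x points to the hinge. The lid's outer face (lid 10 mm thick) is 20 mm below this point, the handle's top 20 mm above
- large_lid_hinge (a point): point on the large lid's hinge axis at mid-width, 48 mm above the bench; the hinge axis runs along y of this frame, which turns with the lid. The handle centre lies 144 mm along -x and 42.5 mm along +z of this frame
- lid_a (a joint): lid angle of the leftmost (greatest y) small case. 0 = down. A snapped lid pulled up stops at about 0.022 (3 mm of play at the front) and its catch holds to about 12 N; a loose lid rests on its catch at about 0.07, lifts freely, falls back, and snaps when its handle is pressed with about 8 N. Pull with 4 to 8 N or lift about 10 mm to tell; one forced open can be pressed shut again
- lid_a_grip (a point): centre of the lid handle of the leftmost (greatest y) small case, a fixed box 130 x 110 x 50 mm with a 10 mm lid hinged on its far side (+x). Handle: black bar 14 mm thick (y of this frame), 36 long (x), 40 high (z), near the lid's front, 104 mm before and 42.5 mm above the hinge axis (so it moves on an arc: rising 5 mm it goes 2 mm towards +x). Lid top 20 mm below it; it is 80 mm above the bench with the lid down
- lid_b (a joint): lid angle of the middle small case. 0 = down. A snapped lid pulled up stops at about 0.022 (3 mm of play at the front) and its catch holds to about 12 N; a loose lid rests on its catch at about 0.07, lifts freely, falls back, and snaps when its handle is pressed with about 8 N. Pull with 4 to 8 N or lift about 10 mm to tell; one forced open can be pressed shut again
- lid_b_grip (a point): centre of the lid handle of the middle small case, a fixed box 130 x 110 x 50 mm with a 10 mm lid hinged on its far side (+x). Handle: black bar 14 mm thick (y of this frame), 36 long (x), 40 high (z), near the lid's front, 104 mm before and 42.5 mm above the hinge axis (so it moves on an arc: rising 5 mm it goes 2 mm towards +x). Lid top 20 mm below it; it is 80 mm above the bench with the lid down
- lid_c (a joint): lid angle of the rightmost small case. 0 = down. A snapped lid pulled up stops at about 0.022 (3 mm of play at the front) and its catch holds to about 12 N; a loose lid rests on its catch at about 0.07, lifts freely, falls back, and snaps when its handle is pressed with about 8 N. Pull with 4 to 8 N or lift about 10 mm to tell; one forced open can be pressed shut again
- lid_c_grip (a point): centre of the lid handle of the rightmost small case, a fixed box 130 x 110 x 50 mm with a 10 mm lid hinged on its far side (+x). Handle: black bar 14 mm thick (y of this frame), 36 long (x), 40 high (z), near the lid's front, 104 mm before and 42.5 mm above the hinge axis (so it moves on an arc: rising 5 mm it goes 2 mm towards +x). Lid top 20 mm below it; it is 80 mm above the bench with the lid down
- plug_mid (a point): plug gauge, a loose double-ended steel gauge lying on the bench: 116 mm long (own x) with a dark square handle 60 by 20 by 20 mm in the middle and a bright round plug at each end; this point is its centre, 10 mm above what it lies on; 0.15 kg; None if absent
- block_mid (a point): slotted block, a loose bright steel setting block 80 mm long (own x), 36 mm wide (own y), 34 mm high with a groove along its top; this point is its centre, 17 mm up; 0.4 kg; None if absent
- bar_mid (a point): setting bar, a loose steel bar 110 mm long (own x): square 18 mm shaft between two dark square heads 18 mm long and 34 mm wide and high; this point is its centre, 17 mm up; 0.25 kg; None if absent
- oil: bystander: white oil bottle standing on the bench, 48 mm across, 130 mm high; origin at its foot
- spanner: bystander: a spanner lying on the bench behind the small cases
- jar: bystander: a jar 56 mm across, 60 mm high, beyond the large case; origin at its foot

How it is judged:
By the outcome, as a careful person would: the job done as asked, in the order asked, and still so for the second after the job is handed in, with the robot touching nothing.
Of plug, block, bar only 2 to 3 are there at a start; the rules pass over those that are not, and their reading is None.
At some moment in a run one of plug, block, bar may be knocked a few centimetres aside while the robot is not near it.
Once in a run the grip may slacken for a moment while it holds something.
It also fails if it takes over 210 s, if anything falls off the work surface, if the arm or the gripper's body presses on something with over 40 N, if the wrist force passes 120 N, or if a joint passes its speed limit or range.

## Working session

There is one attempt and no reset: what is moved stays moved. The work goes in short steps, Python scripts to look and compute and a tool call to move; the robot and the scene stay as the last step left them, time stands still between calls to the robot, and variables do not carry over. Pictures are saved under pics/ and viewed, and the job is handed in when it is done.

Besides the shell and the picture viewer there is one more tool, called after "Emit:" as name(argument=value, ...), one argument or row to a line, values as JSON. play_rows: Moves the arm, as the interface text tells. Its arguments: {"type":"object","properties":{"plan":{"type":"array","items":{"type":"array","items":{"type":"array","items":{"type":"number"}}}},"grip_force":{"type":"number"}},"required":["plan"]}

```bash
mkdir -p pics; cat > h.py <<'E'
import numpy as np, cv2
from rig import manip
def save(n,im): cv2.imwrite('pics/'+n+'.png',cv2.cvtColor(im,cv2.COLOR_RGB2BGR))
E
python3 - <<'E'
from h import *
np.set_printoptions(precision=4,suppress=True)
for n in ['scene','top','wrist']:
    im,d=manip.get_image(n); save(n+'0',im); np.save(n+'0.npy',d); print(n,manip.camera_params(n))
print(manip.get_state())
E
```

```text
scene {'intrinsics': array([[369.9756,   0.    , 252.6062],
       [  0.    , 369.9756, 193.0275],
       [  0.    ,   0.    ,   1.    ]]), 'dist_coeffs': array([-0.0646,  0.    ,  0.    ,  0.    ,  0.    ]), 'R': array([[ 0.3439,  0.9389, -0.0137],
       [ 0.781 , -0.2941, -0.5509],
       [-0.5213,  0.1787, -0.8345]]), 't': array([-0.2497, -0.3853,  1.189 ])}
top {'intrinsics': array([[385.017 ,   0.    , 256.9077],
       [  0.    , 385.017 , 195.7961],
       [  0.    ,   0.    ,   1.    ]]), 'dist_coeffs': array([-0.0953,  0.    ,  0.    ,  0.    ,  0.    ]), 'R': array([[ 0.003 , -0.9999,  0.015 ],
       [-0.997 , -0.0041, -0.0771],
       [ 0.0772, -0.0147, -0.9969]]), 't': array([0.0509, 0.5983, 0.9945])}
wrist {'intrinsics': array([[266.5409,   0.    , 255.3827],
       [  0.    , 266.5409, 195.7881],
       [  0.    ,   0.    ,   1.    ]]), 'dist_coeffs': array([-0.0615,  0.    ,  0.    ,  0.    ,  0.    ]), 'mount': array([[-0.0006, -0.3014,  0.9535, -0.1432],
       [ 1.    , -0.0001,  0.0006,  0.0002],
       [-0.0001,  0.9535,  0.3014, -0.0782],
       [ 0.    ,  0.    ,  0.    ,  1.    ]])}
{'clock': 0.15, 'qpos': array([ 1.202 ,  0.2765,  1.5058, -0.    ,  1.3607, -0.1211]), 'qd': array([-0.0019, -0.0008, -0.0023,  0.0008, -0.0003, -0.0012]), 'effort': array([ -0.0001, -41.7146, -24.6031,  -0.0003,   0.0077,  -0.    ]), 'position': array([0.1409, 0.5571, 0.2306]), 'ee_rot': array([ 0.7016,  0.0869,  0.7018, -0.0879]), 'contact_force': array([-0.5566, -0.1919, -0.3822]), 'moment': array([ 0.0182,  0.0474, -0.0048]), 'width': 0.08489766120952232}
```

View pics/scene0.png

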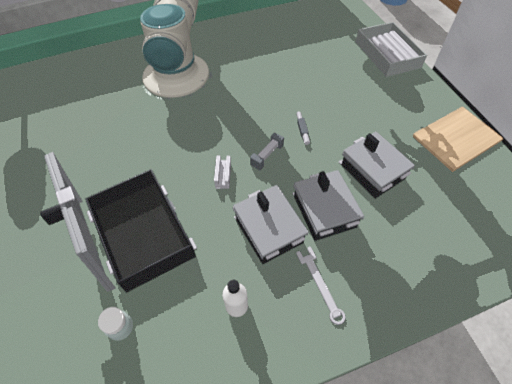

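View pics/top0.png

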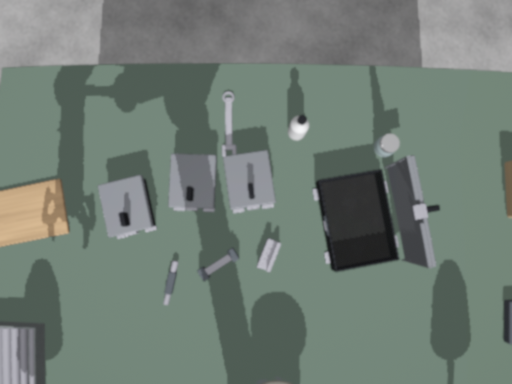

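View pics/wrist0.png

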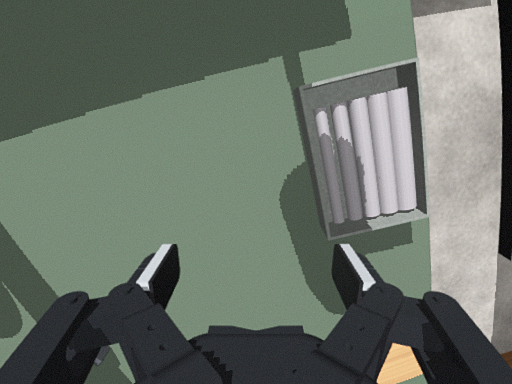

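The top view shows plug (171,283), bar (218,264), block (269,255), the small cases' handles at (125,219), (190,193), (251,190), the large case at about (357,220) and its upright lid handle at (432,209). All three gauges are present. Next I'll turn these pixels into positions.

```bash
cat >> h.py <<'E'
np.set_printoptions(precision=4,suppress=True)
from scipy.spatial.transform import Rotation as Ro
def cam(n,st=None):
    p=manip.camera_params(n)
    K,D=p['intrinsics'],p['dist_coeffs']
    if n=='wrist':
        w,x,y,z=st['ee_rot']; Rt=Ro.from_quat([x,y,z,w]).as_matrix()
        M=p['mount']; Rc=Rt@M[:3,:3]; c=Rt@M[:3,3]+st['position']
    else:
        Rc=p['R'].T; c=-p['R'].T@p['t']
    return K,D,Rc,c
def rays(n,uv,st=None):
    K,D,Rc,c=cam(n,st)
    q=cv2.undistortPoints(np.asarray(uv,float).reshape(-1,1,2),K,D).reshape(-1,2)
    return np.c_[q,np.ones(len(q))]@Rc.T,c
def onplane(n,uv,z,st=None):
    r,c=rays(n,uv,st); return c+r*((z-c[2])/r[:,2])[:,None]
def cloud(n,d,st=None):
    v,u=np.mgrid[:384,:512]
    r,c=rays(n,np.c_[u.ravel(),v.ravel()],st)
    P=c+r*d.ravel()[:,None]; P[d.ravel()==0]=np.nan
    return P.reshape(384,512,3)
def proj(n,X,st=None):
    K,D,Rc,c=cam(n,st); Xc=(np.asarray(X)-c)@Rc
    return cv2.projectPoints(Xc.reshape(-1,1,3),np.zeros(3),np.zeros(3),K,D)[0].reshape(-1,2)
def tool(st=None):
    st=st or manip.get_state(); w,x,y,z=st['ee_rot']; return Ro.from_quat([x,y,z,w]).as_matrix(),st
def go(X,jaw=None,st=None):
    """tool-frame shift to world TCP X; turn so that tool y lies along world angle jaw (deg, mod 180)"""
    R,st=tool(st); d=R.T@(np.asarray(X)-st['position'])
    a=0
    if jaw is not None:
        yaw=np.degrees(np.arctan2(R[1,1],R[0,1])); a=(jaw-yaw+90)%180-90
        a=-a  # turn about tool x (down) is opposite to world z
    return d,a
E
python3 - <<'E'
from h import *
d=np.load('top0.npy'); P=cloud('top',d)
im=cv2.imread('pics/top0.png')
for u,v in [(60,300),(300,300),(450,320),(357,200),(126,207),(193,183),(248,181),(420,210),(171,283),(269,255)]: print((u,v),P[v,u])
b=manip
z=P[...,2]
m=((z>0.008)&(z<0.06)&(P[...,0]<0.42)&(P[...,0]>0.2)&(abs(P[...,1])<0.35)).astype(np.uint8)
n,l,s,c=cv2.connectedComponentsWithStats(m)
for i in range(1,n):
    if s[i,4]>60:
        Q=P[l==i]; pts=np.argwhere(l==i)[:,::-1].astype(np.float32)
        print(i,s[i],c[i],'zmax',np.percentile(Q[:,2],95),'mean',Q.mean(0),cv2.minAreaRect((Q[:,:2]*1000).astype(np.float32)))
# handle tops z~0.1
m=((z>0.085)&(z<0.12)&(im.max(2)<60)).astype(np.uint8)
n,l,s,c=cv2.connectedComponentsWithStats(m)
for i in range(1,n):
    if s[i,4]>15:
        Q=P[l==i]; print('h',s[i],c[i],Q.mean(0),np.percentile(Q,[5,95],axis=0).ravel(),cv2.minAreaRect((Q[:,:2]*1000).astype(np.float32)))
E
```

```text
(60, 300) [0.3142 0.5858 0.0019]
(300, 300) [ 0.3205 -0.0637 -0.003 ]
(450, 320) [ 0.2589 -0.4805 -0.0007]
(357, 200) [ 0.5891 -0.2186  0.0062]
(126, 207) [0.5651 0.3875 0.0616]
(193, 183) [0.6275 0.217  0.0588]
(248, 181) [0.6321 0.0764 0.0678]
(420, 210) [ 0.5529 -0.2938  0.2311]
(171, 283) [nan nan nan]
(269, 255) [0.4421 0.0205 0.0142]
1 [164 263  14  42 283] [169.9187 282.8375] zmax 0.022544036731480553 mean [0.3684 0.2806 0.0185] ((366.61444091796875, 282.8486328125), (21.332155227661133, 112.25968170166016), 76.29464721679688)
2 [330 263  38  10 150] [345.9533 266.8867] zmax 0.05957167061329995 mean [ 0.4131 -0.178   0.04  ] ((411.12823486328125, -185.38095092773438), (85.2127914428711, 17.533710479736328), 89.9950180053711)
3 [197 264  28  18 216] [208.2315 270.8519] zmax 0.036843426267156726 mean [0.4019 0.1788 0.0295] ((409.0748596191406, 174.919921875), (33.618465423583984, 67.91786193847656), 41.37270736694336)
4 [257 264  15   8  76] [264.6053 266.7763] zmax 0.03621521506828057 mean [0.4125 0.0325 0.0267] ((411.5278625488281, 34.942604064941406), (36.2851448059082, 16.538633346557617), 83.89175415039062)
h [249 184   4  13  36] [250.6667 189.5833] [0.6065 0.0695 0.1089] [0.5926 0.0662 0.1067 0.6199 0.0735 0.1106] ((605.51611328125, 69.13172149658203), (29.94031524658203, 6.681329727172852), 11.480741500854492)
h [187 187   6  14  75] [189.4533 193.2533] [0.5978 0.2191 0.0993] [0.5837 0.2137 0.0932 0.6108 0.2249 0.1034] ((597.169921875, 219.44786071777344), (11.953825950622559, 31.41957664489746), 89.0952377319336)
h [121 213   7  12  64] [123.8125 218.7188] [0.5346 0.3804 0.0976] [0.5217 0.3756 0.0875 0.5481 0.3862 0.1026] ((534.7205200195312, 381.584228515625), (27.763229370117188, 9.818090438842773), 10.058098793029785)
```

```bash
python3 - <<'E'
from h import *
a=cv2.imread('pics/top0.png'); s=cv2.imread('pics/scene0.png')
cv2.imwrite('pics/top0z.png',cv2.resize(a[140:320,90:290],None,fx=4,fy=3.3,interpolation=2)[:600])
cv2.imwrite('pics/scene0z.png',cv2.resize(s[90:290,200:420],None,fx=3.6,fy=3,interpolation=2))
E
```

```text
(no output)
```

View pics/top0z.png

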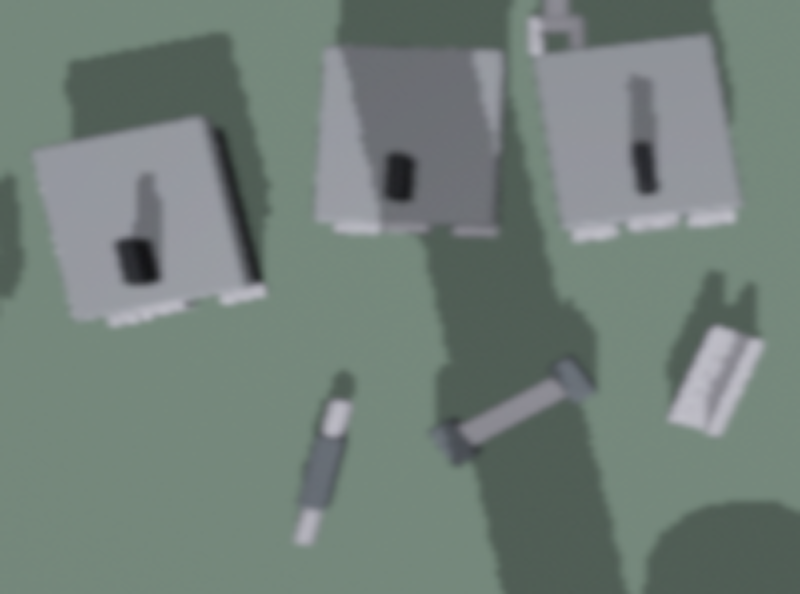

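The zoom shows the plug at roughly 105° in the image, the bar with a dark head at each end, and the grooved block. Next I'll segment each one by height and colour.

```bash
cat >> h.py <<'E'
def gauges(tag):
    im,d=manip.get_image('top'); save(tag,im); P=cloud('top',d)
    # height mask on the bench in front of the small cases, excl. cases by region
    z=P[...,2]; x=P[...,0]; y=P[...,1]
    hsv=cv2.cvtColor(im,cv2.COLOR_RGB2HSV)
    notgreen=~((hsv[...,0]>50)&(hsv[...,0]<95)&(hsv[...,1]>35))
    G=onplane('top',np.stack(np.meshgrid(np.arange(512),np.arange(384)),-1).reshape(-1,2),0.01).reshape(384,512,3)
    m=(notgreen&(G[...,0]<0.50)&(G[...,0]>0.22)&(G[...,1]<0.45)&(G[...,1]>-0.10)).astype(np.uint8)
    m=cv2.morphologyEx(m,cv2.MORPH_CLOSE,np.ones((3,3)))
    n,l,s,c=cv2.connectedComponentsWithStats(m); out=[]
    for i in range(1,n):
        if s[i,4]>80:
            uv=np.argwhere(l==i)[:,::-1]
            zt=np.nanpercentile(z[l==i],90)
            h=0.01 if zt<0.027 else 0.017
            W=onplane('top',uv,h)[:,:2]*1000
            r=cv2.minAreaRect(W.astype(np.float32)); b=cv2.boxPoints(r)
            e=b[1]-b[0],b[2]-b[1]; L=max(e,key=np.linalg.norm)
            print(s[i],'zt %.3f'%zt,'ctr',np.array(r[0]),'size',sorted(r[1]),'axis deg %.1f'%(np.degrees(np.arctan2(L[1],L[0]))%180), 'mean',W.mean(0))
    return im,P
E
python3 - <<'E'
from h import *
im,P=gauges('top1')
z=P[...,2]
# large case rim & lid
m=(z>0.12)&(P[...,1]<-0.2)&(P[...,0]>0.3)
Q=P[m]; print('lid',len(Q)); 
# case dark floor region
hs=im.max(2)
mm=((hs<45)&(z<0.075)&(P[...,1]<0)&(P[...,1]>-0.4)&(P[...,0]>0.35)).astype(np.uint8)
n,l,s,c=cv2.connectedComponentsWithStats(mm)
k=1+np.argmax(s[1:,4]); print(s[k])
uv=np.argwhere(l==k)[:,::-1]; W=onplane('top',uv,0.06)[:,:2]*1000; r=cv2.minAreaRect(W.astype(np.float32)); print(r,cv2.boxPoints(r))
ps=np.load('scene0.npy'); S=cloud('scene',ps)
g=(S[...,2]>0.07)&(S[...,1]<-0.2)&(S[...,0]>0.35)&(S[...,0]<0.8)
Q=S[g]; print(len(Q)); c=Q.mean(0);u,sv,vt=np.linalg.svd(Q-c,full_matrices=False); print(c,sv,vt)
E
```

```text
[ 109  233  206  102 7431] zt 0.023 ctr [366.5499 174.2175] size [266.0248107910156, 548.9313354492188] axis deg 90.2 mean [424.6676 122.8336]
[108 301  29  36 274] zt 0.003 ctr [263.3114 416.9643] size [64.25556182861328, 99.08330535888672] axis deg 41.2 mean [260.3575 414.8766]
lid 2410
[ 327  171   70   99 2367]
((534.1425170898438, -202.00448608398438), (229.6112060546875, 173.53591918945312), 10.365604400634766) [[ 405.5985 -137.3094]
 [ 436.8226 -308.0132]
 [ 662.6865 -266.6995]
 [ 631.4624  -95.9958]]
2657
[ 0.5694 -0.3016  0.1853] [3.9506 2.5691 0.6258] [[ 0.9846  0.1748 -0.0065]
 [ 0.001   0.0316  0.9995]
 [-0.1749  0.9841 -0.0309]]
```

```bash
python3 - <<'E'
import cv2
a=cv2.imread('pics/top0.png')
cv2.imwrite('pics/top0y.png',cv2.resize(a[120:290,300:460],None,fx=4.5,fy=3.5,interpolation=2))
a=cv2.imread('pics/scene0.png')
cv2.imwrite('pics/scene0y.png',cv2.resize(a[140:350,30:230],None,fx=3.9,fy=2.8,interpolation=2))
E
```

```text
(no output)
```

View pics/top0y.png

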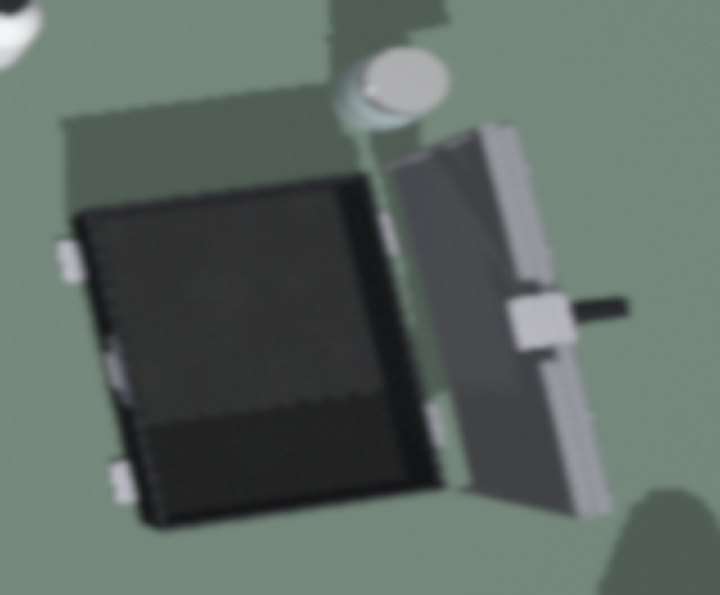

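View pics/scene0y.png

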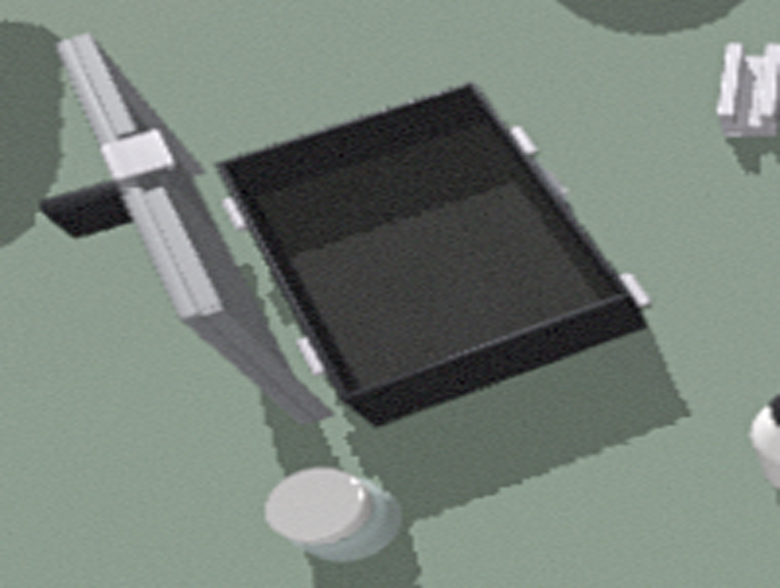

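The large lid stands upright (normal about 0, ~1.57 rad), with the case turned ~10° in the world. The green mask for the gauges was poor, so I'll fix it.

```bash
python3 - <<'E'
from h import *
im=cv2.cvtColor(cv2.imread('pics/top1.png'),cv2.COLOR_BGR2RGB); h=cv2.cvtColor(im,cv2.COLOR_RGB2HSV)
for u,v in [(100,300),(300,300),(225,300),(240,270),(170,283),(218,264),(233,255),(269,255),(262,255),(203,273)]: print((u,v),im[v,u],h[v,u])
d=np.load('top0.npy');P=cloud('top',d)
mx=im.max(2)
for T in (45,55,65):
    mm=((mx<T)&(P[...,2]<0.09)).astype(np.uint8); 
    n,l,s,c=cv2.connectedComponentsWithStats(mm); k=l[215,350]
    uv=np.argwhere(l==k)[:,::-1]; W=onplane('top',uv,0.06)[:,:2]*1000; print(T,s[k],cv2.minAreaRect(W.astype(np.float32)))
E
sed -i 's/(hsv\[...,0\]>50)&(hsv\[...,0\]<95)&(hsv\[...,1\]>35)/(hsv[...,0]>55)\&(hsv[...,0]<90)\&(hsv[...,1]>22)/' h.py
python3 -c "
from h import *
gauges('top2')"
```

```text
(100, 300) [117 136 123] [ 69  36 136]
(300, 300) [117 136 124] [ 71  36 136]
(225, 300) [80 93 85] [72 36 93]
(240, 270) [117 136 124] [ 71  36 136]
(170, 283) [103 110 117] [105  31 117]
(218, 264) [140 140 147] [120  12 147]
(233, 255) [106 112 120] [107  30 120]
(269, 255) [144 143 152] [123  15 152]
(262, 255) [173 172 181] [123  13 181]
(203, 273) [76 81 86] [105  30  86]
45 [     0      0    512    384 194082] ((625.11376953125, 44.95159912109375), (1073.3785400390625, 1474.21240234375), 0.7016623616218567)
55 [ 316  170   82  101 5927] ((534.9058227539062, -202.43760681152344), (233.23382568359375, 175.02346801757812), 10.098685264587402)
65 [ 316  170   82  101 6074] ((535.5499877929688, -202.93252563476562), (235.9894561767578, 177.3874969482422), 10.300844192504883)
[109 233  29   7 125] zt 0.062 ctr [490.0229 408.5289] size [15.90135383605957, 75.83413696289062] axis deg 90.5 mean [492.7662 413.8314]
[256 238  26  35 524] zt 0.036 ctr [443.2246  21.8143] size [42.94685745239258, 85.77571105957031] axis deg 157.4 mean [443.2111  21.8357]
[198 248  41  32 424] zt 0.036 ctr [418.1887 154.9748] size [33.580162048339844, 111.45024108886719] axis deg 123.0 mean [418.3709 155.0354]
[163 260  16  46 325] zt 0.022 ctr [368.387  282.2972] size [19.74964141845703, 122.17767333984375] axis deg 167.4 mean [369.4791 281.811 ]
```

```bash
python3 - <<'E'
from h import *
d,a=go([0.443,0.022,0.15],67.4); print(d,a); R,s=tool(); print(R)
E
```

```text
[ 0.0812 -0.4448  0.4241] 8.404079525583214
[[-0.0003  0.2452  0.9695]
 [-0.0007  0.9695 -0.2452]
 [-1.     -0.0008 -0.0001]]
```

Emit:
play_rows(
  plan=[
    [[0.2,0.01,-0.2,0.2,4],[0.2,0.04,-0.445,0.424,8.4],[0.2,0.08,-0.445,0.424,8.4],[0.2,0.08,-0.445,0.424,8.4],[0.2,0.08,-0.445,0.424,8.4],[0.2,0.08,-0.445,0.424,8.4],[0.2,0.08,-0.445,0.424,8.4],[0.2,0.08,-0.445,0.424,8.4],[0.2,0.08,-0.445,0.424,8.4],[0.2,0.08,-0.445,0.424,8.4],[0.2,0.08,-0.445,0.424,8.4],[0.2,0.08,-0.445,0.424,8.4]],
  ],
)

```text
clock: 1.45
position: [0.4336, 0.0374, 0.1541]
ee_rot: [0.694, 0.139, 0.693, -0.139]
contact_force: [0.4, 0.5, -0.2]
width: 0.0684
```

```bash
cat >> h.py <<'E'
def wr(tag):
    st=manip.get_state(); im,d=manip.get_image('wrist'); save(tag,im); return st,im,cloud('wrist',d,st)
E
python3 - <<'E'
from h import *
st,im,P=wr('w1'); print(st['width'],st['position'],st['qpos'])
m=((P[...,2]>0.022)&(P[...,2]<0.045)&(abs(P[...,0]-.443)<.07)&(abs(P[...,1]-.022)<.07))
m=cv2.morphologyEx(m.astype(np.uint8),cv2.MORPH_OPEN,np.ones((3,3)))
uv=np.argwhere(m)[:,::-1]; print(len(uv)); 
W=P[m>0]; print(np.median(W[:,2])); r=cv2.minAreaRect((W[:,:2]*1000).astype(np.float32)); print(r)
E
```

```text
0.06840038377642513 [0.4336 0.0374 0.1541] [-0.0736  0.1276  1.908  -0.0005  1.1053 -1.2492]
1461
0.03430982707812419
((441.16412353515625, 22.863780975341797), (35.65397644042969, 80.24774169921875), 67.96060180664062)
```

View pics/w1.png

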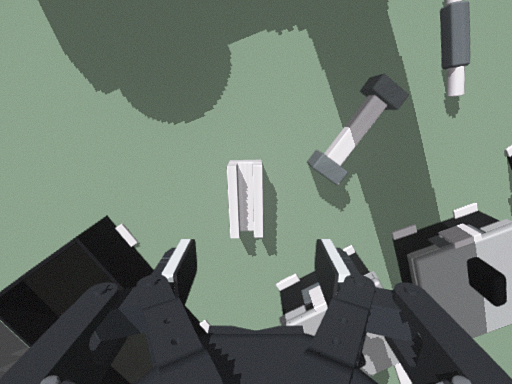

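The wrist view shows the block at (246,200), measuring 35.7×80.2 mm. The fit is good: centre (441,23), short side at 68°.

```bash
python3 - <<'E'
from h import *
print(go([0.441,0.023,0.002],68))
E
```

```text
(array([ 0.1515, -0.0052,  0.0043]), np.float64(-0.8162381813350379))
```

Emit:
play_rows(
  plan=[
    [[0.2,0.05,-0.005,0.004,-0.8],[0.2,0.1,-0.005,0.004,-0.8],[0.2,0.14,-0.005,0.004,-0.8],[0.2,0.151,-0.005,0.004,-0.8],[0.2,0.151,-0.005,0.004,-0.8],[0.2,0.151,-0.005,0.004,-0.8],[0.2,0.151,-0.005,0.004,-0.8],[1,0.151,-0.005,0.004,-0.8],[1,0.151,-0.005,0.004,-0.8],[1,0.151,-0.005,0.004,-0.8],[1,0.151,-0.005,0.004,-0.8],[1,0.151,-0.005,0.004,-0.8]],
  ],
  grip_force=60,
)

```text
clock: 2.7
position: [0.4414, 0.0232, 0.0036]
ee_rot: [0.697, 0.132, 0.691, -0.137]
contact_force: [-1.4, -1.2, 6.9]
width: 0.0351
```

```bash
python3 - <<'E'
from h import *
st=manip.get_state(); print(st['position'],st['width'],st['contact_force'])
E
```

```text
[0.4414 0.0232 0.0036] 0.03510534054811679 [-1.3604 -1.1502  6.9283]
```

```bash
cat >> h.py <<'E'
C0=np.array([0.5353,-0.2025]); ex=np.array([0.177,-0.984]); ey=np.array([0.984,0.177])
def slot(xc,yc): return C0+xc*ex+yc*ey
E
python3 - <<'E'
from h import *
p=slot(0,-.062); print(p,go([*p,0.15],10.2))
E
```

```text
[ 0.4743 -0.2135] (array([-0.1443, -0.2078,  0.1204]), np.float64(57.81341421154059))
```

Emit:
play_rows(
  plan=[
    [[1,-0.05,0,0,0],[1,-0.1,0,0,0],[1,-0.144,-0.03,0.02,8],[1,-0.144,-0.07,0.04,16],[1,-0.144,-0.11,0.06,25],[1,-0.144,-0.15,0.085,33],[1,-0.144,-0.19,0.11,41],[1,-0.144,-0.208,0.12,50],[1,-0.144,-0.208,0.12,57.8],[1,-0.144,-0.208,0.12,57.8],[1,-0.144,-0.208,0.12,57.8],[1,-0.144,-0.208,0.12,57.8]],
  ],
)

```text
clock: 3.9
position: [0.4734, -0.2126, 0.1495]
ee_rot: [0.546, 0.452, 0.54, -0.454]
contact_force: [-0.7, 0.8, -3.8]
width: 0.0348
```

```bash
python3 - <<'E'
from h import *
st,im,P=wr('w2'); print(st['width'],st['contact_force'],st['qpos'])
p=slot(0,-.062); print(p,go([*p,0.009],10.2))
E
```

```text
0.034842557613136114 [-0.6618  0.7919 -3.8288] [-0.5538  0.2494  1.7586 -0.0038  1.1249 -0.7333]
[ 0.4743 -0.2135] (array([ 0.1406, -0.0001, -0.0003]), np.float64(0.15883952075525087))
```

View pics/w2.png

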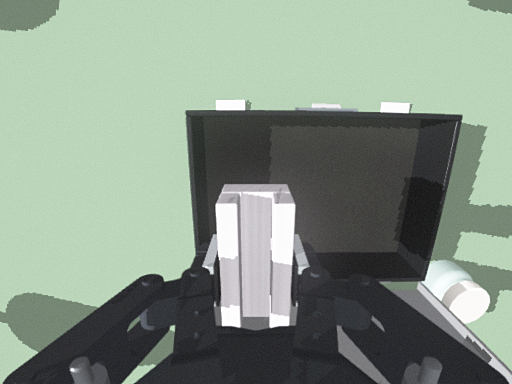

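The wrist view shows the block held squarely. The case's front rim runs from (187,112) to (460,116). I'll check the case pose from those corners.

```bash
python3 - <<'E'
from h import *
st=manip.get_state()
W=onplane('wrist',[(187,111),(460,116)],0.06,st); print(W)
print(slot(-.085,-.12),slot(-.085,.12))
e=W[1]-W[0]; print(np.linalg.norm(e),np.degrees(np.arctan2(e[1],e[0])), (W[0]+W[1])[:2]/2+0.085*ex)
E
```

```text
[[ 0.4028 -0.146   0.06  ]
 [ 0.6352 -0.1052  0.06  ]]
[ 0.4022 -0.1401] [ 0.6383 -0.0976]
0.23605143876209655 9.96402600255886 [ 0.534  -0.2092]
```

Emit:
play_rows(
  plan=[
    [[1,0.04,0,0,0],[1,0.08,0,0,0],[1,0.12,0,0,0],[1,0.135,0,0,0],[1,0.14,0,0,0],[1,0.14,0,0,0],[1,0.14,0,0,0],[0.42,0.14,0,0,0],[0.42,0.14,0,0,0],[0.42,0.14,0,0,0],[0.42,0.09,0,0,0],[0.42,0.04,0,0,0]],
  ],
)

```text
clock: 5.15
position: [0.4729, -0.2125, 0.1097]
ee_rot: [0.545, 0.452, 0.541, -0.454]
contact_force: [1.2, -0.2, 0.8]
width: 0.0496
```

Emit:
play_rows(
  plan=[
    [[0.42,-0.06,0.1,-0.05,0],[0.5,-0.06,0.2,-0.1,0],[0.5,-0.06,0.25,-0.12,0],[0.5,-0.06,0.25,-0.12,0],[0.5,-0.06,0.25,-0.12,0]],
  ],
)

```text
clock: 5.65
position: [0.6699, -0.0685, 0.1654]
ee_rot: [0.546, 0.452, 0.541, -0.454]
contact_force: [0.2, -0.9, -0.5]
width: 0.0427
```

```bash
sed -i 's/^C0=.*; ex/C0=np.array([0.5345,-0.206]); ex/' h.py; python3 - <<'E'
from h import *
gauges('top3')
print(go([0.418,0.155,0.15],33),manip.get_state()['qpos'])
a=cv2.imread('pics/top3.png'); cv2.imwrite('pics/top3z.png',cv2.resize(a[100:320,90:450],None,fx=2.2,fy=2.2,interpolation=2))
E
```

```text
[109 233  30   7 124] zt 0.062 ctr [490.0358 407.1837] size [15.90135383605957, 78.52460479736328] axis deg 90.5 mean [492.834  413.5709]
[ 280  234   35  106 3200] zt 0.659 ctr [359.8882 -53.6824] size [89.5760726928711, 275.65655517578125] axis deg 179.9 mean [357.9793 -59.0767]
[198 248  41  33 434] zt 0.036 ctr [418.4856 155.1539] size [34.22527313232422, 112.66437530517578] axis deg 123.0 mean [418.2811 155.2131]
[163 260  16  46 322] zt 0.022 ctr [368.1169 282.4689] size [19.946542739868164, 121.57657623291016] axis deg 167.5 mean [369.9639 281.721 ]
(array([ 0.0119, -0.2159, -0.2622]), np.float64(-22.47311232870787)) [-0.196   0.4634  1.3747  0.0015  1.2882 -0.3801]
```

View pics/top3z.png

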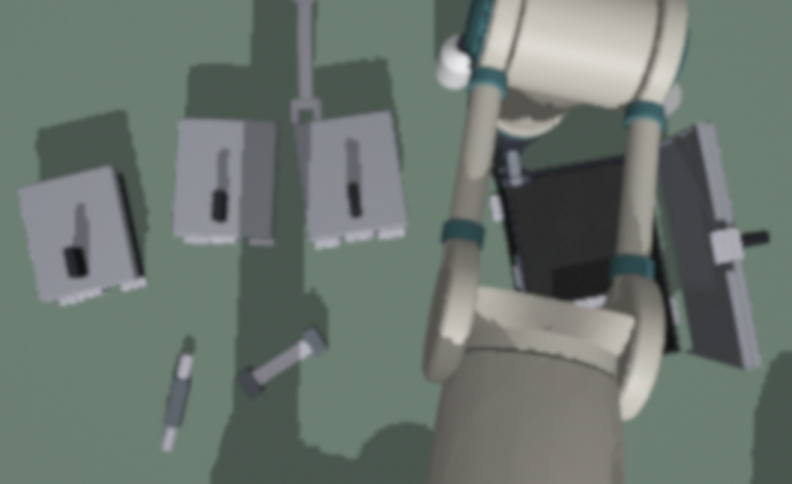

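The bar (418,155) and plug (368,282) have not moved, and the oil bottle is still standing at zoomed (454,62). I'm going to the bar.

Emit:
play_rows(
  plan=[
    [[0.5,0,-0.04,-0.04,-8],[0.5,0,-0.07,-0.08,-16],[0.5,0.01,-0.11,-0.13,-22.5],[0.5,0.01,-0.15,-0.18,-22.5],[0.5,0.01,-0.19,-0.23,-22.5],[0.5,0.012,-0.216,-0.262,-22.5],[0.5,0.012,-0.216,-0.262,-22.5],[0.5,0.012,-0.216,-0.262,-22.5],[0.5,0.012,-0.216,-0.262,-22.5],[0.5,0.012,-0.216,-0.262,-22.5]],
  ],
)

```text
clock: 6.7
position: [0.4193, 0.1543, 0.1503]
ee_rot: [0.627, 0.34, 0.616, -0.335]
contact_force: [-0.5, 0.2, -0.1]
width: 0.0425
```

```bash
cat >> h.py <<'E'
def wfit(tag,x,y,z0,z1,r=.075):
    st,im,P=wr(tag)
    m=((P[...,2]>z0)&(P[...,2]<z1)&(np.hypot(P[...,0]-x,P[...,1]-y)<r))
    m=cv2.morphologyEx(m.astype(np.uint8),cv2.MORPH_OPEN,np.ones((3,3)))
    W=P[m>0]; b=cv2.minAreaRect((W[:,:2]*1000).astype(np.float32)); print(len(W),np.median(W[:,2]),b)
    q=cv2.boxPoints(b); L=max(q[1]-q[0],q[2]-q[1],key=np.linalg.norm); ax=np.degrees(np.arctan2(L[1],L[0]))%180; print('axis',ax,'pos',st['position'])
    return np.array(b[0])/1000,ax
E
python3 - <<'E'
from h import *
c,a=wfit('w3',.418,.155,.012,.045); print(go([*c,0.003],a-90))
E
```

```text
2471 0.0275494216808303 ((416.63531494140625, 155.37893676757812), (33.939674377441406, 109.11905670166016), 32.87559509277344)
axis 122.875595 pos [0.4193 0.1543 0.1503]
(array([ 0.1471, -0.0036, -0.004 ]), np.float64(0.09395610268067855))
```

View pics/w3.png

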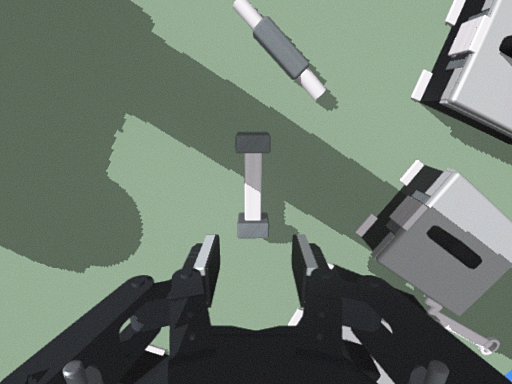

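The bar at (253,185) is square to the jaws, fitted at 34×109 mm.

Emit:
play_rows(
  plan=[
    [[0.5,0.05,-0.003,-0.004,0],[0.5,0.1,-0.003,-0.004,0],[0.5,0.14,-0.003,-0.004,0],[0.5,0.147,-0.003,-0.004,0],[0.5,0.147,-0.003,-0.004,0],[0.5,0.147,-0.003,-0.004,0],[1,0.147,-0.003,-0.004,0],[1,0.147,-0.003,-0.004,0],[1,0.147,-0.003,-0.004,0],[1,0.147,-0.003,-0.004,0]],
  ],
)

```text
clock: 7.75
position: [0.4183, 0.1557, 0.005]
ee_rot: [0.628, 0.34, 0.615, -0.334]
contact_force: [-0.6, -1.9, 6.4]
width: 0.0168
```

```bash
python3 - <<'E'
from h import *
p=slot(0,.062); print(manip.get_state()['width'],p,go([*p,0.15],10.2))
E
```

```text
0.016824319393718316 [ 0.5955 -0.195 ] (array([-0.1409, -0.04  ,  0.3924]), np.float64(22.794807948462363))
```

Emit:
play_rows(
  plan=[
    [[1,-0.05,0,0,0],[1,-0.1,0,0,0],[1,-0.14,0,0.03,0],[1,-0.14,-0.01,0.07,0],[1,-0.14,-0.015,0.12,4],[1,-0.14,-0.02,0.17,8],[1,-0.14,-0.025,0.22,12],[1,-0.14,-0.03,0.27,17],[1,-0.14,-0.035,0.32,20],[1,-0.14,-0.04,0.37,22.8],[1,-0.14,-0.04,0.392,22.8],[1,-0.14,-0.04,0.392,22.8]],
  ],
)

```text
clock: 8.95
position: [0.5971, -0.1985, 0.1493]
ee_rot: [0.549, 0.459, 0.535, -0.45]
contact_force: [-1.0, 0.9, -3.7]
width: 0.0167
```

Emit:
play_rows(
  plan=[
    [[1,0,0,0,0]],
  ],
)

```text
clock: 9.05
position: [0.5962, -0.1981, 0.1492]
ee_rot: [0.548, 0.459, 0.535, -0.45]
contact_force: [-0.4, 0.6, -3.3]
width: 0.0167
```

```bash
python3 - <<'E'
from h import *
st,im,P=wr('w4'); print(st['width'],st['position'],st['contact_force'])
p=slot(0,.062); print(p,go([*p,0.012],10.2))
E
```

```text
0.01668745893158008 [ 0.5962 -0.1981  0.1492] [-0.395   0.5561 -3.3095]
[ 0.5955 -0.195 ] (array([ 0.1373, -0.0033, -0.0045]), np.float64(-0.20069145969870306))
```

View pics/w4.png

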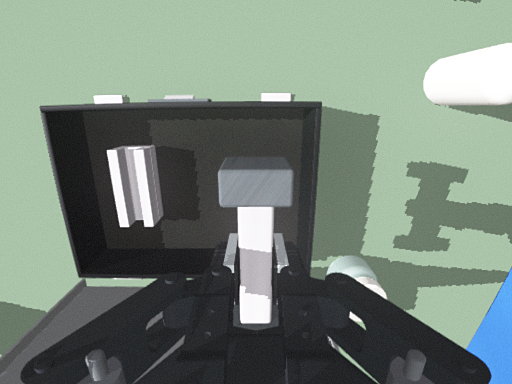

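Bar held above the right half, block lying flat at (135,187). Lowering.

Emit:
play_rows(
  plan=[
    [[1,0.04,-0.001,-0.002,0],[1,0.08,-0.002,-0.004,0],[1,0.12,-0.003,-0.0045,0],[1,0.132,-0.003,-0.0045,0],[1,0.137,-0.003,-0.0045,0],[1,0.137,-0.003,-0.0045,0],[1,0.137,-0.003,-0.0045,0],[0.6,0.137,-0.003,-0.0045,0],[0.6,0.137,-0.003,-0.0045,0],[0.6,0.137,-0.003,-0.0045,0],[0.6,0.08,-0.003,-0.0045,0],[0.6,0.03,-0.003,-0.0045,0]],
  ],
)

```text
clock: 10.3
position: [0.5925, -0.1943, 0.1122]
ee_rot: [0.547, 0.458, 0.536, -0.451]
contact_force: [1.3, -1.2, -0.5]
width: 0.0343
```

```bash
python3 - <<'E'
from h import *
print(go([0.368,0.282,0.15],77.4),manip.get_state()['position'])
E
```

```text
(array([-0.043 , -0.1378, -0.5077]), np.float64(-67.41129897583926)) [ 0.5925 -0.1943  0.1122]
```

Emit:
play_rows(
  plan=[
    [[0.5,-0.043,-0.0,-0.0,0],[0.5,-0.043,-0.02,-0.04,-8],[0.5,-0.043,-0.04,-0.08,-16],[0.5,-0.043,-0.05,-0.13,-24],[0.5,-0.043,-0.06,-0.18,-32],[0.5,-0.043,-0.075,-0.23,-40],[0.5,-0.043,-0.09,-0.28,-48],[0.5,-0.043,-0.1,-0.33,-56],[0.5,-0.043,-0.115,-0.38,-64],[0.5,-0.043,-0.125,-0.43,-67.4],[0.5,-0.043,-0.138,-0.48,-67.4],[0.5,-0.043,-0.138,-0.508,-67.4]],
  ],
)

```text
clock: 11.5
position: [0.3658, 0.2841, 0.1507]
ee_rot: [0.71, 0.078, 0.696, -0.077]
contact_force: [0.8, -1.6, -0.2]
width: 0.0429
```

Emit:
play_rows(
  plan=[
    [[0.5,0,0,0,0],[0.5,0,0,0,0]],
  ],
)

```text
clock: 11.7
position: [0.3654, 0.2847, 0.1511]
ee_rot: [0.71, 0.077, 0.696, -0.076]
contact_force: [0.8, -0.1, 0.2]
width: 0.0426
```

```bash
python3 - <<'E'
from h import *
c,a=wfit('w5',.368,.282,.008,.035); print(go([*c,0.002],a-90),manip.get_state()['qpos'])
E
```

```text
1634 0.019423258231288126 ((366.78094482421875, 281.6907653808594), (19.32204246520996, 115.50257873535156), 77.7959213256836)
axis 167.79594 pos [0.3654 0.2847 0.1511]
(array([ 0.149 , -0.0022, -0.0015]), np.float64(-0.2791107420967336)) [ 0.5186  0.1641  1.8712 -0.013   1.0898 -0.8284]
```

View pics/w5.png

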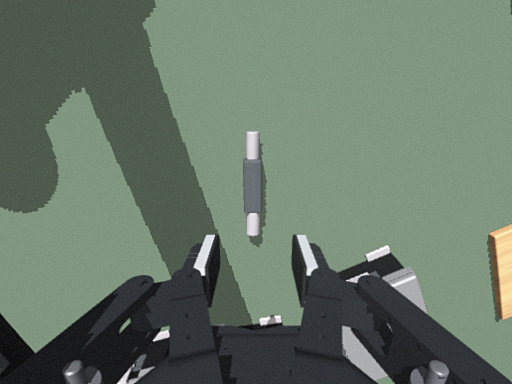

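The plug at (253,185) is fitted at 19×115 mm and square to the jaws.

Emit:
play_rows(
  plan=[
    [[0.5,0.05,-0.002,-0.0015,-0.3],[0.5,0.1,-0.002,-0.0015,-0.3],[0.5,0.14,-0.002,-0.0015,-0.3],[0.5,0.149,-0.002,-0.0015,-0.3],[0.5,0.149,-0.002,-0.0015,-0.3],[0.5,0.149,-0.002,-0.0015,-0.3],[1,0.149,-0.002,-0.0015,-0.3],[1,0.149,-0.002,-0.0015,-0.3],[1,0.149,-0.002,-0.0015,-0.3],[1,0.149,-0.002,-0.0015,-0.3]],
  ],
)

```text
clock: 12.75
position: [0.3683, 0.2825, 0.004]
ee_rot: [0.712, 0.076, 0.695, -0.074]
contact_force: [0.1, -1.7, 6.7]
width: 0.0185
```

```bash
python3 - <<'E'
from h import *
p=slot(0,.003); print(manip.get_state()['width'],p,go([*p,0.15],10.2))
E
```

```text
0.018529521149423973 [ 0.5375 -0.2055] (array([-0.1418, -0.4407,  0.2714]), np.float64(67.65334513741597))
```

Emit:
play_rows(
  plan=[
    [[1,-0.05,0,0,0],[1,-0.1,0,0,0],[1,-0.142,-0.02,0.01,0],[1,-0.142,-0.06,0.035,8],[1,-0.142,-0.1,0.06,16],[1,-0.142,-0.14,0.085,24],[1,-0.142,-0.18,0.11,32],[1,-0.142,-0.22,0.135,40],[1,-0.142,-0.26,0.16,48],[1,-0.142,-0.3,0.185,56],[1,-0.142,-0.34,0.21,62],[1,-0.142,-0.38,0.235,67.6]],
  ],
)

```text
clock: 13.95
position: [0.5149, -0.1403, 0.1509]
ee_rot: [0.549, 0.46, 0.534, -0.449]
contact_force: [1.9, 0.4, -0.8]
width: 0.0186
```

```bash
python3 - <<'E'
from h import *
p=slot(0,.003); print(manip.get_state()['width'],p,go([*p,0.15],10.2))
E
```

```text
0.0186124609564866 [ 0.5375 -0.2055] (array([0.0015, 0.0108, 0.0681]), np.float64(-0.1959350289163524))
```

Emit:
play_rows(
  plan=[
    [[1,0,0.006,0.04,0],[1,0,0.011,0.068,0],[1,0,0.011,0.068,0],[1,0,0.011,0.068,0],[1,0,0.011,0.068,0]],
  ],
)

```text
clock: 14.45
position: [0.5368, -0.2041, 0.1518]
ee_rot: [0.549, 0.46, 0.535, -0.449]
contact_force: [0.3, 0.4, -2.0]
width: 0.0186
```

```bash
python3 - <<'E'
from h import *
st,im,P=wr('w6'); print(st['width'],st['position'],st['contact_force'])
p=slot(0,.003); print(p,go([*p,0.010],10.2))
E
```

```text
0.018596914624384297 [ 0.5368 -0.2041  0.1518] [ 0.3335  0.368  -2.0133]
[ 0.5375 -0.2055] (array([ 0.1418, -0.0033,  0.0009]), np.float64(-0.1306948370660166))
```

View pics/w6.png

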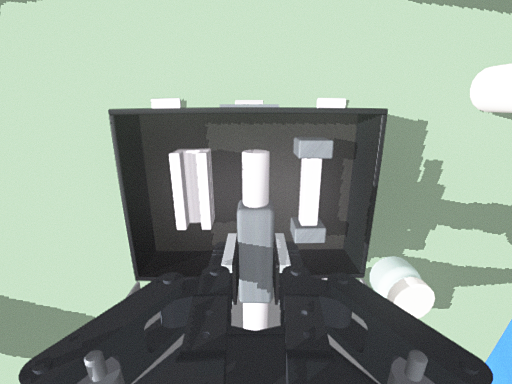

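Block at (193,190) and bar at (311,190) lie in the case, with the plug held between them. Lowering.

Emit:
play_rows(
  plan=[
    [[1,0.04,-0.001,0,0],[1,0.08,-0.002,0.001,0],[1,0.12,-0.003,0.001,0],[1,0.136,-0.003,0.001,0],[1,0.141,-0.003,0.001,0],[1,0.141,-0.003,0.001,0],[1,0.141,-0.003,0.001,0],[0.6,0.141,-0.003,0.001,0],[0.6,0.141,-0.003,0.001,0],[0.6,0.141,-0.003,0.001,0],[0.6,0.08,-0.003,0.001,0],[0.6,0.03,-0.003,0.001,0]],
  ],
)

```text
clock: 15.7
position: [0.5341, -0.205, 0.1106]
ee_rot: [0.547, 0.46, 0.536, -0.449]
contact_force: [0.5, -0.6, -0.1]
width: 0.0338
```

```bash
python3 - <<'E'
from h import *
p=slot(-0.05,.0); print(p,go([*p,0.28],10.2),manip.get_state()['width'])
E
```

```text
[ 0.5256 -0.1568] (array([-0.1695,  0.0038, -0.0485]), np.float64(-0.14635158442608542)) 0.03378424093383904
```

Emit:
play_rows(
  plan=[
    [[0.6,-0.05,0,-0.02,0],[0.6,-0.1,0,-0.04,0],[0.8,-0.15,0.004,-0.05,0],[1,-0.19,0.004,-0.05,0],[1,-0.19,0.004,-0.05,0],[1,-0.19,0.004,-0.05,0],[1,-0.19,0.004,-0.05,0]],
  ],
)

```text
clock: 16.4
position: [0.5242, -0.1551, 0.2991]
ee_rot: [0.546, 0.459, 0.537, -0.449]
contact_force: [0.3, 0.2, 0.2]
width: 0.0003
```

```bash
python3 - <<'E'
from h import *
st,im,P=wr('w7'); print(st['position'])
i2,d2=manip.get_image('scene'); save('s7',i2); S=cloud('scene',d2)
for Q in (P,S):
    q=Q.reshape(-1,3); rel=q[:,:2]-C0; xc=rel@ex; yc=rel@ey
    m=(q[:,2]>0.07)&(xc>.06)&(xc<.17)&(abs(yc)<.14)
    print(m.sum(), np.percentile(np.c_[xc,yc,q[:,2]][m],[1,10,50,90,99],axis=0))
E
```

```text
[ 0.5242 -0.1551  0.2991]
1851 [[ 0.0742 -0.124   0.0706]
 [ 0.0929 -0.1165  0.0758]
 [ 0.1006 -0.0008  0.0977]
 [ 0.102   0.1127  0.2011]
 [ 0.1027  0.1211  0.2316]]
2658 [[ 0.0788 -0.1224  0.0729]
 [ 0.0884 -0.1028  0.101 ]
 [ 0.0984  0.0073  0.2108]
 [ 0.1168  0.1215  0.227 ]
 [ 0.142   0.1236  0.2328]]
```

View pics/w7.png

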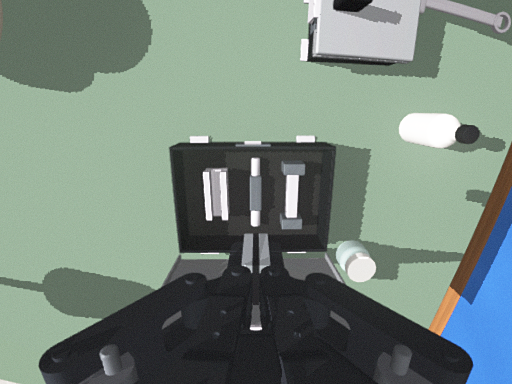

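View pics/s7.png

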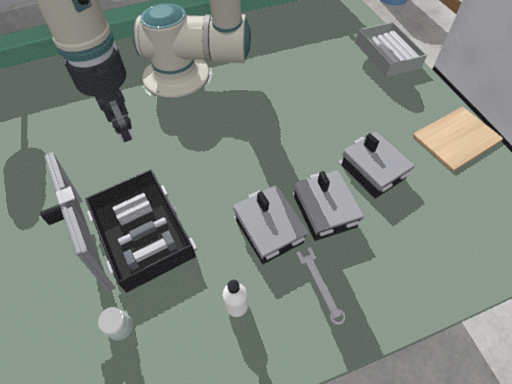

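All three gauges lie in the case in both the wrist view (around (217,194), (255,192), (291,195)) and the scene view. Next I take the closed fingers over the lid and down behind it.

```bash
python3 - <<'E'
from h import *
p=slot(0.165,-.07); print(p,go([*p,0.29],10.2))
E
```

```text
[ 0.4948 -0.3808] (array([ 0.0071, -0.0684,  0.217 ]), np.float64(-0.16744421071547322))
```

Emit:
play_rows(
  plan=[
    [[1,0,-0.015,0.05,0],[1,0,-0.03,0.1,0],[1,0,-0.05,0.15,0],[1,0,-0.068,0.2,0],[1,0,-0.068,0.217,0],[1,0,-0.068,0.217,0],[1,0,-0.068,0.217,0],[1,0.04,-0.068,0.217,0],[1,0.08,-0.068,0.217,0],[1,0.11,-0.068,0.217,0],[1,0.11,-0.068,0.217,0],[1,0.11,-0.068,0.217,0]],
  ],
)

```text
clock: 17.7
position: [0.4974, -0.3791, 0.1874]
ee_rot: [0.546, 0.459, 0.538, -0.449]
contact_force: [-0.0, 0.5, 1.2]
width: -0.0003
```

```bash
python3 - <<'E'
from h import *
st=manip.get_state(); print(st['position'],st['contact_force'])
for th in [1.57,1.45,1.3,1.15,1.0,.85,.7,.55,.4,.3,.2,.12]:
    r=.14; s,c=np.sin(th),np.cos(th)
    xc=.088-r*c+.0225*s+.011*s; z=.048+r*s+.0225*c
    p=slot(xc,-.07); d,a=go([*p,z],None,st); print(th,round(xc,3),round(z,3),d.round(3))
E
```

```text
[ 0.4974 -0.3791  0.1874] [-0.0256  0.4687  1.2394]
1.57 0.121 0.188 [-0.001 -0.003 -0.042]
1.45 0.104 0.19 [-0.002 -0.003 -0.059]
1.3 0.083 0.189 [-0.001 -0.003 -0.081]
1.15 0.061 0.185 [ 0.002 -0.003 -0.102]
1.0 0.041 0.178 [ 0.01  -0.003 -0.123]
0.85 0.021 0.168 [ 0.019 -0.003 -0.143]
0.7 0.003 0.155 [ 0.032 -0.004 -0.161]
0.55 -0.014 0.14 [ 0.047 -0.004 -0.178]
0.4 -0.028 0.123 [ 0.064 -0.004 -0.192]
0.3 -0.036 0.111 [ 0.077 -0.005 -0.2  ]
0.2 -0.043 0.098 [ 0.09  -0.005 -0.206]
0.12 -0.047 0.087 [ 0.1   -0.005 -0.211]
```

Emit:
play_rows(
  plan=[
    [[1,0,-0.003,-0.03,0],[1,0,-0.003,-0.042,0],[1,0,-0.003,-0.052,0],[1,-0.001,-0.003,-0.063,0],[1,-0.001,-0.003,-0.074,0],[1,-0.001,-0.003,-0.083,0],[1,0,-0.003,-0.093,0],[1,0.002,-0.003,-0.102,0],[1,0.006,-0.003,-0.113,0],[1,0.01,-0.003,-0.123,0],[1,0.014,-0.003,-0.133,0],[1,0.019,-0.003,-0.143,0]],
  ],
)

```text
clock: 18.9
position: [0.4691, -0.2378, 0.1679]
ee_rot: [0.546, 0.459, 0.539, -0.449]
contact_force: [0.3, -2.3, 1.1]
width: -0.0001
```

```bash
python3 - <<'E'
from h import *
i2,d2=manip.get_image('scene'); save('s8',i2)
st=manip.get_state(); print(st['position'],st['contact_force'])
for th in [.85,.7,.55,.4,.3,.2,.12]:
    r=.14; s,c=np.sin(th),np.cos(th)
    xc=.088-r*c+.0225*s+.011*s; z=.048+r*s+.0225*c
    p=slot(xc,-.07); d,a=go([*p,z],None,st); print(th,round(xc,3),round(z,3),d.round(3))
E
```

```text
[ 0.468  -0.2356  0.167 ] [-0.0845 -0.3073 -0.62  ]
0.85 0.021 0.168 [-0.001  0.001  0.003]
0.7 0.003 0.155 [ 0.012  0.001 -0.015]
0.55 -0.014 0.14 [ 0.027  0.    -0.031]
0.4 -0.028 0.123 [ 0.044 -0.    -0.045]
0.3 -0.036 0.111 [ 0.056 -0.    -0.053]
0.2 -0.043 0.098 [ 0.069 -0.    -0.06 ]
0.12 -0.047 0.087 [ 0.08  -0.001 -0.064]
```

View pics/s8.png

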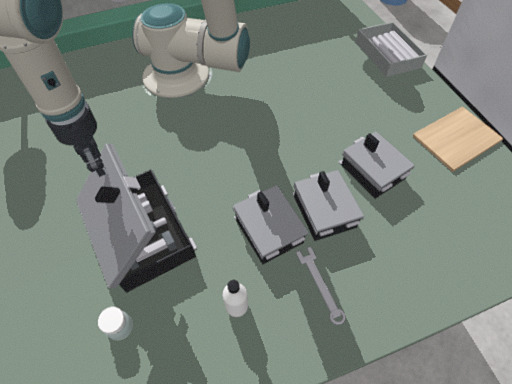

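The lid is following nicely, now about half closed with its handle at (107,193).

Emit:
play_rows(
  plan=[
    [[1,0.006,0.001,-0.008,0],[1,0.012,0.001,-0.015,0],[1,0.019,0.001,-0.023,0],[1,0.027,0,-0.031,0],[1,0.035,0,-0.038,0],[1,0.044,0,-0.045,0],[1,0.05,0,-0.05,0],[1,0.056,0,-0.053,0],[1,0.063,0,-0.057,0],[1,0.069,0,-0.06,0],[1,0.074,0,-0.062,0],[1,0.078,0,-0.064,0]],
  ],
)

```text
clock: 20.15
position: [0.4579, -0.1719, 0.0889]
ee_rot: [0.544, 0.459, 0.54, -0.448]
contact_force: [-0.1, -1.0, 0.1]
width: 0.0002
```

```bash
python3 - <<'E'
from h import *
st=manip.get_state(); print(st['position'],st['contact_force'],st['width'])
p=slot(-.056,0); print(p,go([*p,0.19],10.2,st))
E
```

```text
[ 0.4579 -0.1719  0.0889] [-0.0559 -1.0366  0.1106] 0.0002079965620233497
[ 0.5246 -0.1509] (array([-0.1   ,  0.0709, -0.0094]), np.float64(-0.0658757063137756))
```

Emit:
play_rows(
  plan=[
    [[1,-0.05,0,0,0],[1,-0.1,0,0,0],[1,-0.1,0.04,-0.005,0],[1,-0.1,0.071,-0.009,0],[1,-0.1,0.071,-0.009,0],[1,-0.1,0.071,-0.009,0]],
  ],
)

```text
clock: 20.75
position: [0.5245, -0.1508, 0.1894]
ee_rot: [0.544, 0.459, 0.541, -0.448]
contact_force: [-1.0, 0.6, 0.1]
width: -0.0001
```

```bash
python3 - <<'E'
from h import *
st,im,P=wr('w9'); i2,d2=manip.get_image('scene'); save('s9',i2); 
for Q in (P,cloud('scene',d2)):
  z=Q[...,2]; rel=Q[...,:2]-C0; xc=rel@ex; yc=rel@ey
  m=(z>.09)&(z<.16)&(xc>-.12)&(xc<.02)&(abs(yc)<.03); print(m.sum())
  if m.sum(): print(np.nanpercentile(np.c_[xc[m],yc[m],z[m]],[3,25,50,75,97],axis=0))
E
```

```text
2196
[[-0.0882 -0.0269  0.0902]
 [-0.0789 -0.008   0.0909]
 [-0.0706 -0.0009  0.0918]
 [-0.0622  0.0066  0.1189]
 [-0.0404  0.0269  0.1293]]
319
[[-0.0808 -0.0227  0.0903]
 [-0.068   0.0017  0.0914]
 [-0.0535  0.0057  0.1061]
 [-0.0415  0.0072  0.1231]
 [-0.0304  0.0245  0.1276]]
```

View pics/w9.png

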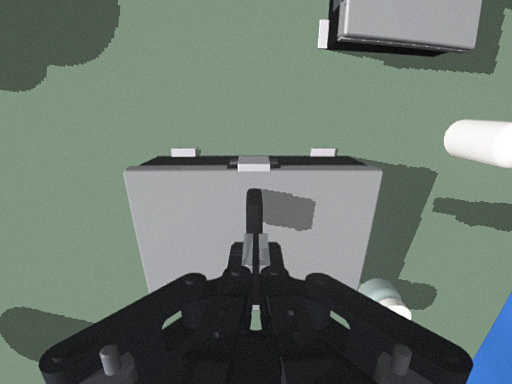

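View pics/s9.png

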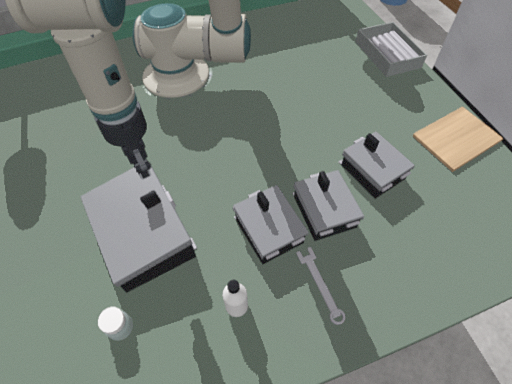

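The lid is down near its catch. The handle is in line with the fingers (254,215), its top at z≈0.129. Pressing.

Emit:
play_rows(
  plan=[
    [[1,0.04,0,0.002,0],[1,0.055,0,0.002,0],[1,0.06,0,0.002,0],[1,0.064,0,0.002,0],[1,0.068,0,0.002,0],[1,0.071,0,0.002,0],[1,0.074,0,0.002,0],[1,0.076,0,0.002,0],[1,0.078,0,0.002,0],[1,0.079,0,0.002,0]],
  ],
)

```text
clock: 21.85
position: [0.5258, -0.1525, 0.1121]
ee_rot: [0.545, 0.459, 0.54, -0.448]
contact_force: [0.2, 0.9, 1.2]
width: -0.0001
```

Emit:
play_rows(
  plan=[
    [[1,0.002,0,0,0],[1,0.003,0,0,0],[1,0.004,0,0,0],[1,0.005,0,0,0]],
  ],
)

```text
clock: 22.25
position: [0.5262, -0.1526, 0.1102]
ee_rot: [0.545, 0.46, 0.539, -0.448]
contact_force: [-6.8, 4.7, 26.4]
width: -0.0003
```

Emit:
play_rows(
  plan=[
    [[1,0.002,0,0,0],[1,0.003,0,0,0],[1,0.003,0,0,0]],
  ],
)

```text
clock: 22.55
position: [0.5262, -0.1526, 0.1102]
ee_rot: [0.546, 0.46, 0.539, -0.448]
contact_force: [-6.7, 2.5, 21.4]
width: -0.0001
```

It bottomed at z=0.110 (handle top closed = 0.1105) under 26 N, well past the catch force. I retreat and go to case A.

```bash
python3 - <<'E'
from h import *
print(go([0.52,0.381,0.21],100),manip.get_state()['qpos'])
E
```

```text
(array([-0.0966,  0.0899, -0.5266]), np.float64(-89.84402516487731)) [-0.418   0.3236  1.7597  0.0152  1.0439 -0.6028]
```

Emit:
play_rows(
  plan=[
    [[0.6,-0.05,0,0,0],[0.6,-0.097,0,0,0],[0.6,-0.097,0.01,-0.05,-8],[0.6,-0.097,0.02,-0.1,-16],[0.6,-0.097,0.03,-0.15,-24],[0.6,-0.097,0.04,-0.2,-32],[0.6,-0.097,0.045,-0.25,-40],[0.6,-0.097,0.055,-0.3,-48],[0.6,-0.097,0.06,-0.35,-56],[0.6,-0.097,0.07,-0.4,-64],[0.6,-0.097,0.08,-0.45,-72],[0.6,-0.097,0.09,-0.5,-80]],
  ],
)

```text
clock: 23.75
position: [0.5247, 0.3485, 0.2099]
ee_rot: [0.714, -0.001, 0.7, 0.005]
contact_force: [0.3, 0.2, 0.2]
width: 0.0339
```

```bash
python3 - <<'E'
from h import *
print(go([0.50,0.381,0.19],100))
E
```

```text
(array([ 0.0196,  0.0326, -0.0248]), np.float64(-9.495056991070072))
```

Emit:
play_rows(
  plan=[
    [[0.6,0.02,0.033,0.01,-8],[0.6,0.02,0.033,0.02,-9.5],[0.6,0.02,0.033,0.02,-9.5],[0.6,0.02,0.033,0.02,-9.5],[0.6,0.02,0.033,0.02,-9.5]],
  ],
)

```text
clock: 24.25
position: [0.5448, 0.381, 0.1908]
ee_rot: [0.711, -0.06, 0.697, 0.063]
contact_force: [0.5, 0.1, -0.4]
width: 0.0342
```

```bash
python3 - <<'E'
from h import *
c,a=wfit('w10',.535,.381,.088,.125,.05); print(go([*c,0.068],a-90))
E
```

```text
571 0.10033460515695378 ((532.6836547851562, 385.6975402832031), (36.153045654296875, 13.927623748779297), 13.777243614196777)
axis 13.777194 pos [0.5448 0.381  0.1908]
(array([ 0.1228,  0.0064, -0.0136]), np.float64(-3.8591654296157287))
```

View pics/w10.png

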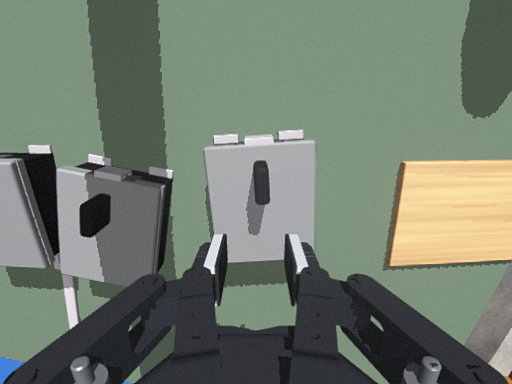

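Handle A at (262,182) is fitted at 36.2×13.9 mm, top z=0.100. Gripping it.

Emit:
play_rows(
  plan=[
    [[0.6,0.03,0.006,-0.0136,-3.9],[0.6,0.07,0.006,-0.0136,-3.9],[0.6,0.1,0.006,-0.0136,-3.9],[0.6,0.12,0.006,-0.0136,-3.9],[0.6,0.1225,0.006,-0.0136,-3.9],[0.6,0.1225,0.006,-0.0136,-3.9],[1,0.1225,0.006,-0.0136,-3.9],[1,0.1225,0.006,-0.0136,-3.9],[1,0.1225,0.006,-0.0136,-3.9]],
  ],
  grip_force=40,
)

```text
clock: 25.2
position: [0.534, 0.3851, 0.0703]
ee_rot: [0.71, -0.084, 0.694, 0.086]
contact_force: [0.7, -3.8, 4.7]
width: 0.0133
```

Emit:
play_rows(
  plan=[
    [[1,0,0,0,0],[1,0,0,0,0]],
  ],
)

```text
clock: 25.4
position: [0.5341, 0.3851, 0.0704]
ee_rot: [0.71, -0.084, 0.694, 0.086]
contact_force: [1.2, -1.4, 2.0]
width: 0.0138
```

Emit:
play_rows(
  plan=[
    [[1,-0.001,0,0.0003,0],[1,-0.002,0,0.0006,0],[1,-0.003,0,0.001,0]],
  ],
)

```text
clock: 25.7
position: [0.5349, 0.3852, 0.0723]
ee_rot: [0.71, -0.084, 0.694, 0.086]
contact_force: [4.1, -0.0, -8.9]
width: 0.0133
```

Emit:
play_rows(
  plan=[
    [[1,-0.001,0,0.0003,0],[1,-0.001,0,0.0003,0]],
  ],
)

```text
clock: 25.9
position: [0.5351, 0.3852, 0.0727]
ee_rot: [0.71, -0.084, 0.694, 0.086]
contact_force: [3.1, 0.2, -8.1]
width: 0.0135
```

A is blocked 2.3 mm up at 8 N, so its catch holds. I ease down, release and go to B.

Emit:
play_rows(
  plan=[
    [[1,0.002,0,-0.0005,0],[1,0.002,0,-0.0005,0],[0.6,0.002,0,-0.0005,0],[0.6,0.002,0,-0.0005,0],[0.6,0.002,0,-0.0005,0],[0.6,-0.04,0,0,0],[0.6,-0.09,0,0,0],[0.6,-0.12,0,0,0],[0.6,-0.12,0,0,0]],
  ],
)

```text
clock: 26.8
position: [0.5352, 0.3864, 0.199]
ee_rot: [0.713, -0.082, 0.69, 0.088]
contact_force: [0.6, -0.1, 0.6]
width: 0.034
```

```bash
python3 - <<'E'
from h import *
print(go([0.61,0.219,0.19],90))
E
```

```text
(array([ 0.0094, -0.1805,  0.0324]), np.float64(13.802864609165994))
```

Emit:
play_rows(
  plan=[
    [[0.6,0.009,-0.05,0.01,7],[0.6,0.009,-0.1,0.02,13.8],[0.6,0.009,-0.15,0.03,13.8],[0.6,0.009,-0.18,0.032,13.8],[0.6,0.009,-0.18,0.032,13.8],[0.6,0.009,-0.18,0.032,13.8],[0.6,0.009,-0.18,0.032,13.8]],
  ],
)

```text
clock: 27.5
position: [0.6087, 0.2203, 0.1897]
ee_rot: [0.718, 0.004, 0.696, 0.005]
contact_force: [-0.2, -0.7, -0.5]
width: 0.0343
```

```bash
python3 - <<'E'
from h import *
c,a=wfit('w11',.598,.219,.088,.125,.05); print(go([*c,0.068],a-90))
E
```

```text
577 0.10033553672171475 ((596.0065307617188, 222.26016235351562), (13.764471054077148, 34.84605407714844), 89.57256317138672)
axis 179.57257 pos [0.6087 0.2203 0.1897]
(array([ 0.1215,  0.0002, -0.0164]), np.float64(0.5188501358140059))
```

View pics/w11.png

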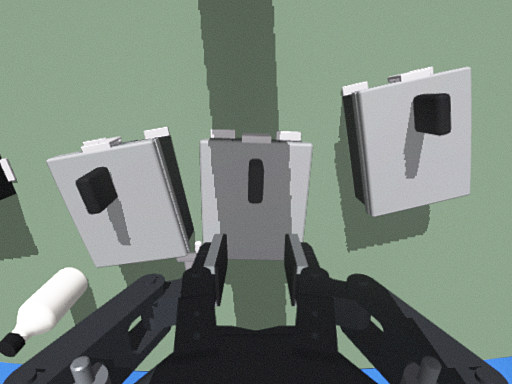

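Handle B sits at (256,180), top z=0.100.

Emit:
play_rows(
  plan=[
    [[0.6,0.03,0,-0.016,0.5],[0.6,0.07,0,-0.016,0.5],[0.6,0.1,0,-0.016,0.5],[0.6,0.12,0,-0.016,0.5],[0.6,0.121,0,-0.016,0.5],[0.6,0.121,0,-0.016,0.5],[1,0.121,0,-0.016,0.5],[1,0.121,0,-0.016,0.5],[1,0.121,0,-0.016,0.5],[1,0.121,0,-0.016,0.5],[1,0.121,0,-0.016,0.5]],
  ],
)

```text
clock: 28.65
position: [0.5974, 0.2217, 0.0702]
ee_rot: [0.719, 0.007, 0.695, 0.002]
contact_force: [-0.6, -3.0, 6.3]
width: 0.014
```

Emit:
play_rows(
  plan=[
    [[1,-0.001,0,0.0003,0],[1,-0.002,0,0.0006,0],[1,-0.003,0,0.001,0]],
  ],
)

```text
clock: 28.95
position: [0.5982, 0.2216, 0.0722]
ee_rot: [0.718, 0.007, 0.696, 0.001]
contact_force: [3.7, 0.3, -7.6]
width: 0.0137
```

Emit:
play_rows(
  plan=[
    [[1,-0.001,0,0.0003,0],[1,-0.001,0,0.0003,0]],
  ],
)

```text
clock: 29.15
position: [0.5983, 0.2216, 0.0725]
ee_rot: [0.718, 0.008, 0.696, 0.001]
contact_force: [3.2, -0.7, -8.1]
width: 0.0137
```

B holds too (2.3 mm at 8 N). Next is C.

Emit:
play_rows(
  plan=[
    [[1,0.002,0,-0.0005,0],[1,0.002,0,-0.0005,0],[0.6,0.002,0,-0.0005,0],[0.6,0.002,0,-0.0005,0],[0.6,0.002,0,-0.0005,0],[0.6,-0.04,0,0,0],[0.6,-0.09,0,0,0],[0.6,-0.12,0,0,0],[0.6,-0.12,0,0,0]],
  ],
)

```text
clock: 30.05
position: [0.5977, 0.2211, 0.1986]
ee_rot: [0.722, 0.008, 0.692, 0.003]
contact_force: [0.2, 0.5, 0.5]
width: 0.0342
```

```bash
python3 - <<'E'
from h import *
print(go([0.615,0.070,0.20],100))
E
```

```text
(array([-0.003 , -0.1509,  0.0187]), np.float64(-10.465283956455963))
```

Emit:
play_rows(
  plan=[
    [[0.6,0,-0.05,0.01,-7],[0.6,0,-0.1,0.02,-10.5],[0.6,0,-0.15,0.02,-10.5],[0.6,0,-0.151,0.02,-10.5],[0.6,0,-0.151,0.02,-10.5],[0.6,0,-0.151,0.02,-10.5]],
  ],
)

```text
clock: 30.65
position: [0.6161, 0.071, 0.1966]
ee_rot: [0.719, -0.057, 0.689, 0.066]
contact_force: [-0.7, 0.6, -0.2]
width: 0.0341
```

```bash
python3 - <<'E'
from h import *
c,a=wfit('w12',.605,.069,.09,.13,.05); print(go([*c,0.076],a-90)); R,s=tool(); print(R[:,0])
E
```

```text
615 0.10801842517721616 ((603.261962890625, 69.78936767578125), (35.74447250366211, 13.896882057189941), 9.153359413146973)
axis 9.15335 pos [0.6161 0.071  0.1966]
(array([ 0.12  , -0.0004, -0.0183]), np.float64(0.94481990403807))
[ 0.0418  0.0164 -0.999 ]
```

View pics/w12.png

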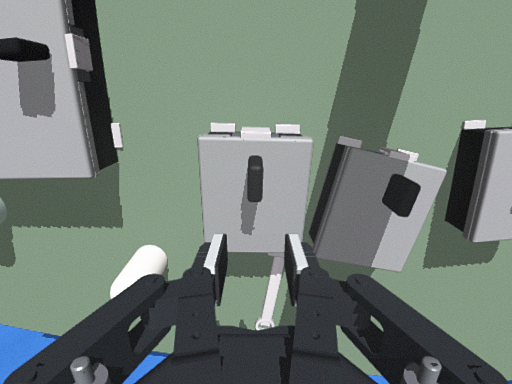

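Handle C at (255,179) has its top at z=0.108, about 8 mm higher than the others, so the lid looks loose. I'll tug it all the same.

Emit:
play_rows(
  plan=[
    [[0.6,0.03,0,-0.018,0.9],[0.6,0.07,0,-0.018,0.9],[0.6,0.1,0,-0.018,0.9],[0.6,0.118,0,-0.018,0.9],[0.6,0.119,0,-0.018,0.9],[0.6,0.119,0,-0.018,0.9],[1,0.119,0,-0.018,0.9],[1,0.119,0,-0.018,0.9],[1,0.119,0,-0.018,0.9],[1,0.119,0,-0.018,0.9],[1,0.119,0,-0.018,0.9]],
  ],
)

```text
clock: 31.8
position: [0.6048, 0.0694, 0.0788]
ee_rot: [0.721, -0.053, 0.688, 0.061]
contact_force: [0.6, -4.1, 5.8]
width: 0.0133
```

Emit:
play_rows(
  plan=[
    [[1,-0.001,0,0.0003,0],[1,-0.002,0,0.0006,0],[1,-0.003,0,0.001,0]],
  ],
)

```text
clock: 32.1
position: [0.6058, 0.0696, 0.0806]
ee_rot: [0.721, -0.052, 0.688, 0.061]
contact_force: [5.6, -1.0, -7.8]
width: 0.0133
```

Emit:
play_rows(
  plan=[
    [[1,-0.001,0,0.0003,0],[1,-0.001,0,0.0003,0]],
  ],
)

```text
clock: 32.3
position: [0.6059, 0.0696, 0.0808]
ee_rot: [0.721, -0.052, 0.689, 0.061]
contact_force: [3.8, -1.2, -8.1]
width: 0.0131
```

The pads clamp the bar flat, so part of this force may be the pad's turning friction. I'll slacken the grip to 20 N and lift C further in small steps.

Emit:
play_rows(
  plan=[
    [[1,-0.001,0,0.0003,0],[1,-0.0015,0,0.0006,0],[1,-0.002,0,0.0008,0],[1,-0.002,0,0.0008,0]],
  ],
  grip_force=20,
)

```text
clock: 32.7
position: [0.607, 0.0697, 0.0826]
ee_rot: [0.721, -0.052, 0.689, 0.061]
contact_force: [4.3, -2.0, -7.9]
width: 0.0137
```

Emit:
play_rows(
  plan=[
    [[1,-0.001,0,0.0004,0],[1,-0.002,0,0.0008,0],[1,-0.003,0,0.0012,0],[1,-0.004,0,0.0016,0],[1,-0.005,0,0.002,0],[1,-0.006,0,0.0025,0],[1,-0.006,0,0.0025,0]],
  ],
)

```text
clock: 33.4
position: [0.6106, 0.0703, 0.0885]
ee_rot: [0.722, -0.052, 0.688, 0.061]
contact_force: [7.2, -0.8, -10.4]
width: 0.0134
```

```bash
python3 - <<'E'
from h import *
st=manip.get_state(); print(st['position'],st['contact_force'])
i,d=manip.get_image('scene'); save('s13',i); S=cloud('scene',d)
c=np.array([.603,.07]); e=np.array([.987,.159]); f=np.array([-.159,.987])
z=S[...,2]; r=S[...,:2]-c; a=r@e; b=r@f
# lid top off the handle: tilt fit
m=(z>.045)&(z<.1)&(a>-.02)&(a<.09)&(abs(b)<.045)&(abs(b)>.02)
A=np.c_[a[m],b[m],np.ones(m.sum())]; print(m.sum(),np.linalg.lstsq(A,z[m],rcond=None)[0])
p=(cv2.resize(i[170:280,190:320],None,fx=5,fy=5)); save('s13z',p)
E
```

```text
[0.6106 0.0703 0.0885] [  7.1903  -0.8499 -10.369 ]
1001 [-0.1636 -0.001   0.0769]
```

View pics/s13z.png

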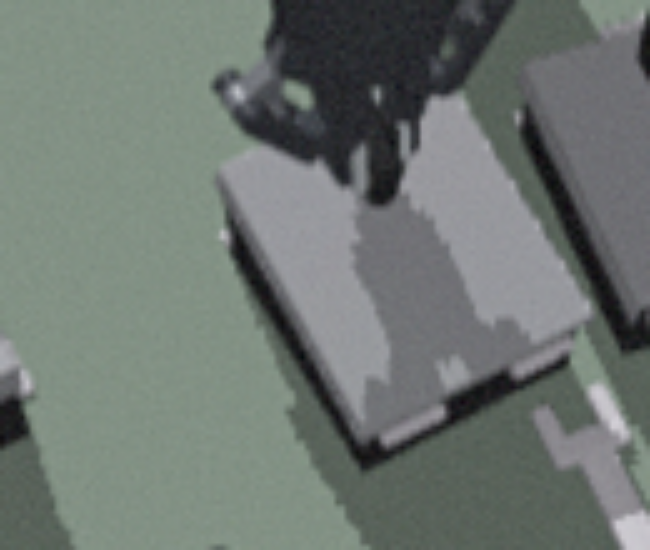

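C's lid now tilts 0.16 rad, lifted about 10 mm with nothing holding it, so it is loose. Lower, release, then press from above with closed fingers.

Emit:
play_rows(
  plan=[
    [[1,0.004,0,-0.0015,0],[1,0.008,0,-0.003,0],[1,0.0095,0,-0.004,0],[1,0.0095,0,-0.004,0],[0.6,0.0095,0,-0.004,0],[0.6,0.0095,0,-0.004,0],[0.6,0.0095,0,-0.004,0],[0.6,-0.03,0,-0.004,0],[0.6,-0.05,0,-0.004,0],[1,-0.06,0,-0.004,0],[1,-0.06,0,-0.004,0],[1,-0.06,0,-0.004,0]],
  ],
)

```text
clock: 34.65
position: [0.6031, 0.0688, 0.1473]
ee_rot: [0.721, -0.052, 0.688, 0.061]
contact_force: [-0.4, -0.1, -0.5]
width: 0.0001
```

```bash
python3 - <<'E'
from h import *
st=manip.get_state(); print(st['width'],st['position'],go([.604,.0698,.110],None,st),go([.604,.0698,.097],None,st)[0])
i,d=manip.get_image('scene'); save('s14',i); S=cloud('scene',d)
c=np.array([.603,.07]); e=np.array([.987,.159]); f=np.array([-.159,.987])
z=S[...,2]; r=S[...,:2]-c; a=r@e; b=r@f
m=(z>.045)&(z<.085)&(a>-.02)&(a<.09)&(abs(b)<.045)&(abs(b)>.02)
A=np.c_[a[m],b[m],np.ones(m.sum())]; print(m.sum(),np.linalg.lstsq(A,z[m],rcond=None)[0])
E
```

```text
7.145932653306217e-05 [0.6031 0.0688 0.1473] (array([ 0.0373,  0.0005, -0.0007]), 0) [ 0.0503  0.0004 -0.0013]
1011 [-0.0664 -0.0002  0.0669]
```

Tilt 0.066, the loose resting angle. Pressing.

Emit:
play_rows(
  plan=[
    [[1,0.025,0,0,0],[1,0.034,0,0,0],[1,0.038,0,-0.001,0],[1,0.041,0,-0.001,0],[1,0.044,0,-0.001,0],[1,0.046,0,-0.001,0],[1,0.048,0,-0.001,0],[1,0.05,0,-0.001,0],[1,0.051,0,-0.001,0],[1,0.052,0,-0.001,0]],
  ],
)

```text
clock: 35.7
position: [0.6036, 0.0693, 0.0998]
ee_rot: [0.721, -0.052, 0.688, 0.061]
contact_force: [-12.2, -1.9, 37.2]
width: 0.0001
```

Emit:
play_rows(
  plan=[
    [[1,-0.03,0,0,0],[0.6,-0.07,0,0.01,0],[0.6,-0.1,0,0.012,0],[0.6,-0.1,0,0.012,0]],
  ],
)

```text
clock: 36.1
position: [0.614, 0.0697, 0.2045]
ee_rot: [0.724, -0.053, 0.685, 0.06]
contact_force: [0.2, -0.5, 0.7]
width: 0.0344
```

```bash
python3 - <<'E'
from h import *
c,a=wfit('w15',.605,.069,.088,.13,.05); print(go([*c,0.070],a-90))
i,d=manip.get_image('scene'); save('s15',i); S=cloud('scene',d)
for nm,c,th in (('a',(.533,.386),13.8),('b',(.596,.222),-.4),('c',(.603,.07),9.2)):
    e=np.array([np.cos(np.radians(th)),np.sin(np.radians(th))]); f=np.array([-e[1],e[0]])
    z=S[...,2]; r=S[...,:2]-np.array(c); aa=r@e; b=r@f
    m=(z>.045)&(z<.085)&(aa>-.02)&(aa<.09)&(abs(b)<.045)&(abs(b)>.02)
    A=np.c_[aa[m],b[m],np.ones(m.sum())]; print(nm,m.sum(),np.linalg.lstsq(A,z[m],rcond=None)[0])
E
```

```text
534 0.10032210121769657 ((599.1283569335938, 69.52032470703125), (35.02830123901367, 13.536651611328125), 8.878405570983887)
axis 8.878403 pos [0.614  0.0697 0.2045]
(array([ 0.131 ,  0.0009, -0.0196]), np.float64(0.3021605000869272))
a 633 [0.0006 0.0039 0.0592]
b 847 [ 0.0137 -0.0018  0.0588]
c 957 [ 0.0158 -0.0015  0.0587]
```

View pics/s15.png

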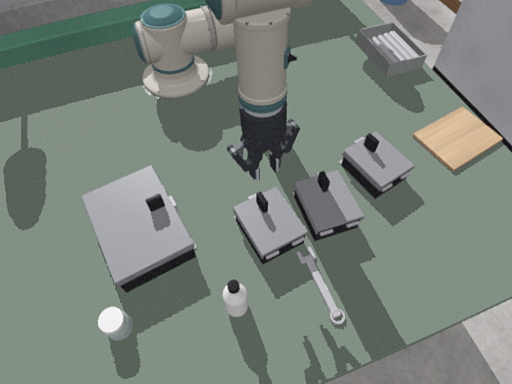

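```bash
python3 - <<'E'
from h import *
i,d=manip.get_image('scene'); S=cloud('scene',d)
z=S[...,2]; r=S[...,:2]-C0; a=r@ex; b=r@ey
m=(z>.05)&(z<.1)&(abs(a)<.07)&(abs(b)<.1)&(abs(b)>.03)
A=np.c_[a[m],b[m],np.ones(m.sum())]; print('large',m.sum(),np.linalg.lstsq(A,z[m],rcond=None)[0])
s=manip.get_state(); print(s['clock'],s['contact_force'])
print(manip.sign_off())
E
```

```text
large 3378 [0.0025 0.0016 0.0697]
36.25 [ 0.1862  0.3418 -0.5622]
the job is handed in; nothing more can be done
None
```

The job is handed in at 36 s of the 210 s allowed. All three gauges are in the large case, and all four cases are shut by my measurements.

- **Large case:** The block, bar and plug lie side by side inside. I pushed the lid down from behind and pressed its handle until it bottomed at z = 0.110 m under about 26 N. In the last picture it lies flat, with a tilt of 0.0025 rad. I did not tug it afterwards to prove the catch.
- **Cases A and B:** Both handles measured at closed height (top 0.100 m) before I touched them. Each stopped about 2.3 mm up at about 8 N, so I took both as snapped.
- **Case C:** It stood about 8 mm higher than the others. It lifted freely to 0.16 rad and fell back to 0.066 rad, so it was loose. I pressed it shut, peaking at about 37 N on the fingertips. Its handle top is now at 0.100 m, the same as A and B. I did not tug it again after pressing.
- **A check that disagreed:** The first small tug on C also read about 8 N over the first 2 mm, probably because the tightly gripped bar resists turning in the pads. The tug force alone therefore does not separate A and B from a loose lid. That verdict rests mainly on their closed height and flat lids.
- **Bystanders:** The oil bottle, spanner and jar stand where they were in the last picture, and the gripper is clear of everything.

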